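Open the sprung battery cap of the parcel scale

TASK

Open the battery well of the parcel scale: press its sprung cap down past the catch, twist it anticlockwise until it comes free and lift it out, without forcing it against the catch or ramming it onto the solid stop. Then stand the cap gently, wing grip upwards, flat on the floor of the shallow metal tray, let go of it, and leave the other things on the table where they are.

Things in the scene. Friction and masses are not known exactly. Their poses are not given: they have to be found in the camera images.
- cap_centre (a point): Half-way up the black cap (65 mm tall, 70 g), on its axis; z up. Below: a round hub 44 mm across, 31 mm tall; at its foot three lugs 5 mm thick, 120 degrees apart, reach 33 mm from the axis. On top: a flat wing grip. Locked at the start, 75.5 mm above the table, x axis along pod's x to 2 degrees. Contact forces of cap and well, added up, must stay under 30 N: press with 16 N at most.
- wing_grip (a point): Point to grip in the cap's wing grip, 20.5 mm above cap_centre, 22 mm above the hub's flat top and 12 mm below the wing's top: a flat bar 42 mm long (along this point's x), 16 mm thick (along y), 34 mm tall. A spring under the cap pushes it up with about 5 N, plus 0.25 N per mm pressed.
- well_rim (a point): Point on the well's axis, level with its rim, 53 mm above the table; z up. The lugs lie under three claws. On the anticlockwise side a tooth hanging from each claw blocks the lugs until the cap is pressed deeper than the tooth. That depth differs in every unit, from 4 to 14 mm, and cannot be seen; 1.6 mm deeper the cap meets a solid stop, felt as a sudden steep rise of force.
- pod: The fixed battery pod: grey foot plate 228 x 190 x 8 mm, a round well 96 mm across, a display panel behind (+x, 70 to 160 mm from the axis, top 40 mm above the table). Origin on the well's axis at table height. Kept down and turned 60 degrees (45 to 75) anticlockwise from above, the cap lifts straight out; the spring raises it up to 4 mm. Turned over 80 degrees or clockwise the lugs hit walls.
- tray_in (a point): Centre of the inner floor of the fixed shallow square metal tray (124 x 124 mm outside, 116 x 116 mm inside, walls 14 mm above the table, this floor 4 mm above the table). Axes along its sides, z up.
- glue_stick: Bystander: standing glue stick, 26 mm across, 92 mm tall; origin under its centre.
- parcel_1: Bystander: small closed carton, 62 x 101 x 40 mm; origin under its centre.
- staple_box: Bystander: small closed carton, 39 x 63 x 34 mm; origin under its centre.
Things that resemble listed ones, but are neither listed nor needed, are in the scene too. Of the things like the part that bears cap_centre, leave any that is orange or yellow; of the rest the larger one is meant.

How it is judged:
By the outcome, as a careful person would: the job done as asked, in the order asked, and still so for the second after the job is handed in, with the robot touching nothing.
It also fails if it takes over 64 s, if anything falls off the work surface, if the arm or the gripper's body presses on something with over 40 N, if the wrist force passes 120 N, or if a joint passes its speed limit or range.

ROBOT

A 7-joint arm with a two-finger parallel gripper is mounted at the origin on a cart in front of the work surface, level with it; the furniture and walls round the work are solid. World frame = base frame: x ahead of the robot, y to its left, z up, the work surface at z = 0. Lengths are in m, angles in rad, forces in N, time in s.
With the tool pointing down it reaches from about 0.35 to 0.9 m from the base axis. Payload 8.1 kg.
Tool frame: the origin (TCP) lies midway between the tips of the shut fingers; the grasp point (between the pads) lies arm.tcp_to_grasp behind it (arm.tcp_to_grasp is the distance from the TCP to the grasp point, in m); z points along the fingers, y is the line along which they close (so a half turn about z gives the same grasp; the last joint's range is limited). The gripper opens to 92 mm and grips with 3 to 60 N. Pads are 19 mm wide; open, the fingers measure 130 mm over their backs; the gripper's body (75 mm by 190 mm) begins 47 mm behind the grasp point.
Start: joints at [1.075, 0.434, 0.025, 1.573, -0.012, 1.134, -0.075], TCP at [0.239, -0.577, 0.227] pointing down, gripper open.
Joint ranges: [-2.62, 2.62], [-0.44, 2.09], [-1.27, 1.32], [0.08, 2.57], [-1.32, 4.46], [0.12, 2], [-2.74, 2.74]. Speed limits (rad/s): [2.22, 2.22, 3.01, 3.01, 3.14, 3.14, 3.14].

INTERFACE

Orientations are given as a rotation vector (axis times angle).
In Python, from cell import observe, get_image, arm gives the robot as it stands. The module is installed in compiled form; this text tells all that it offers.
- The arm moves only by the tool drive_tool, never from a script. Its argument "steps" is a list of rows, each a list of 5 numbers: the closure, from 0 (fully open) to 1 (shut), then the shift along the world's x, y, z in mm, then the turn about the world's z in rad. In form: [[hand, x, y, z, roll], ...]. A call has 1 to 20 rows; each row shifts and turns the commanded pose from where the row before left it; what a row does not reach is not made up. A row lasts 1/12 s, in which the tool goes at most 41.7 mm and 7.16 degrees, less where a joint would pass 70% of its speed; a pose out of reach is approached as far as the arm can. A call with a gripper value outside its range is refused whole. The fingers move at their own pace and stop on an object; "grip_force" is the grip in N (left out, the last holds). Time passes only in rows, so rows that do not move let the fingers close. It gives the time, the measured TCP pose, the force, the opening and the grip force at its end, in the units of the state.
- observe(): the state, without advancing time (a new reading comes with each control period).
- get_image(name): name is "scene" or "top" or "wrist"; returns a dict with "image" (400x640x3 uint8, red, green, blue), "vfov" (degrees; the focal length in pixels is half the picture's height over the tangent of half this angle, whatever the lens; pixels are square), "cx", "cy" (the principal point, pixels), "k1" (the pictures are not rectified: a ray, as slopes to the right and down, at radius r is drawn at 1 + k1 r^2 times it, then the intrinsics apply), "xyz" and "attitude" of the camera in the world. Camera axes: x right, y down, z forward; pixel columns grow to the right and rows downward; lengths in m; the calibration is good to about 2 mm. A picture is of the moment at which its call begins. There is no depth.
- arm.sign_off(): hands the job in; it is judged then, once.
The state is a dict: "clock": time; "joints": joint angles; "dq": joint speeds; "joint_efforts": joint torques, N m; "position": TCP position; "ee_rot": TCP orientation; "force": force on the tool from outside, world axes, zero at the start; "ft_torque": the same for the moment, N m; "width": opening from 0.0 (shut) to 1.0 (fully open); "gripper_force": force on a finger pad.
Only numpy, scipy, OpenCV 4.12 (cv2) and the standard library are available. Lean on these libraries where they do the work, as an engineer would, in place of code of your own. Each camera call takes 0.05 s, during which the arm holds its last target. There are 200 camera calls.

## Working session

There is one attempt and no reset: what is moved stays moved. The work goes in short steps, Python scripts to look and compute and a tool call to move; the robot and the scene stay as the last step left them, time stands still between calls to the robot, and variables do not carry over. Pictures are saved under pics/ and viewed, at most 10 in all, crops included, and the job is handed in when it is done.

Besides the shell and the picture viewer there is one more tool, called as name([rows], argument=value, ...), one row to a line, values as JSON. drive_tool: Moves the arm, as the interface text tells. Its arguments: {"type":"object","properties":{"steps":{"type":"array"},"grip_force":{"type":"number"}},"required":["steps"]}

```bash
mkdir -p pics; cat > h.py <<'E'
import numpy as np, cv2
from cell import observe, get_image, arm
from scipy.spatial.transform import Rotation as R
def rot(c):
    a=np.array(c["attitude"],float)
    if a.shape==(3,3): return a
    return R.from_rotvec(a).as_matrix() if a.size==3 else R.from_quat(a).as_matrix()
def K(c):
    f=200/np.tan(np.radians(c["vfov"])/2); return f
def ray(c,u,v):
    f=K(c); d=np.array([(u-c["cx"])/f,(v-c["cy"])/f]); s=d.copy()
    for _ in range(20): s=d/(1+c["k1"]*(s@s))
    return rot(c)@np.array([s[0],s[1],1.])
def onplane(c,u,v,z):
    d=ray(c,u,v); o=np.array(c["xyz"]); return o+d*(z-o[2])/d[2]
def proj(c,p):
    q=rot(c).T@(np.array(p)-np.array(c["xyz"])); s=q[:2]/q[2]; s=s*(1+c["k1"]*(s@s)); return s*K(c)+[c["cx"],c["cy"]]
def save(c,n): cv2.imwrite("pics/"+n,cv2.cvtColor(c["image"],cv2.COLOR_RGB2BGR))
E
python3 - <<'E'
from h import *
import pickle
print(observe(), arm.tcp_to_grasp)
for n in ["scene","top","wrist"]:
    c=get_image(n); save(c,n+"0.png"); pickle.dump(c,open(n+"0.pkl","wb"))
    print(n,{k:v for k,v in c.items() if k!="image"})
E
```

```text
{'clock': 0.0, 'joints': array([ 1.07537737,  0.43522266,  0.02494883,  1.57406701, -0.01158292,
        1.13398714, -0.07510457]), 'dq': array([ 4.35704930e-04, -9.84190040e-04,  3.69022707e-04,  3.19136889e-04,
       -4.05265007e-05, -1.51245983e-04,  2.45552058e-04]), 'joint_efforts': array([ 8.73720473e-04, -6.67830205e+01,  9.85529758e-01, -3.14469194e+01,
       -6.05122838e-02,  4.29639663e-02,  1.71322035e-04]), 'position': array([ 0.23901395, -0.57695902,  0.22595652]), 'ee_rot': array([-3.07975833e+00, -6.12722005e-01,  6.93585727e-04]), 'force': array([-0.12235664, -0.59347411, -0.02993379]), 'ft_torque': array([-0.01440687, -0.0374613 ,  0.03992347]), 'gripper_force': 0.0, 'width': 1.0005032903334934} 0.0188
scene {'vfov': 46.75520805607625, 'cx': 325.6538941265277, 'cy': 203.77062036084448, 'k1': -0.09626765474705286, 'xyz': array([-0.29796077, -0.96937245,  0.66026837]), 'attitude': array([-1.91305833,  0.69210537, -0.40945629])}
top {'vfov': 46.34778737282616, 'cx': 322.63756196001896, 'cy': 187.28663859383744, 'k1': -0.13116824507083913, 'xyz': array([ 0.22456386, -0.02329004,  1.71442541]), 'attitude': array([-2.16889602,  2.11735284, -0.16079608])}
wrist {'vfov': 63.81475065147102, 'cx': 317.3267712964836, 'cy': 197.241485851396, 'k1': -0.039173004070600335, 'xyz': array([ 0.31650494, -0.54548594,  0.38436273]), 'attitude': array([ 2.38926666, -1.5980398 , -0.25056818])}
```

View pics/top0.png

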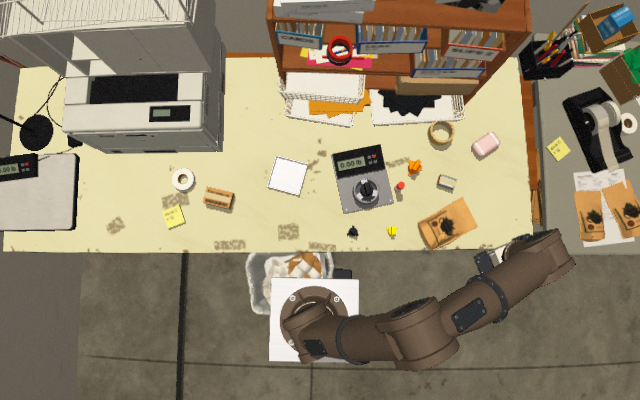

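View pics/scene0.png

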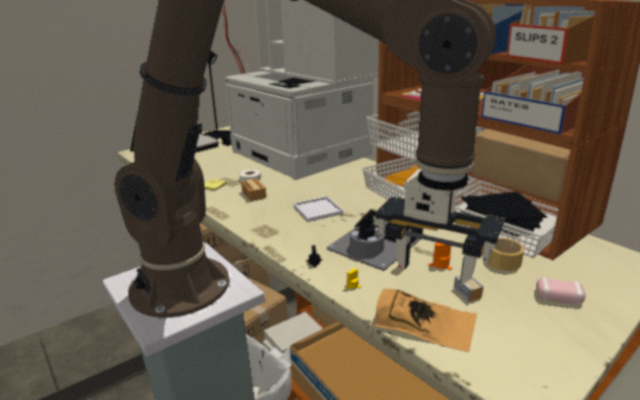

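The top view shows the pod at about (363,180) with the black cap in its well at (367,188). The tray is at (288,176), the glue stick at (400,185) and cartons at (220,198) and (447,182). Decoy caps are orange (414,167), yellow (392,231) and small black (352,231).

```bash
python3 - <<'E'
from h import *
import pickle
c=pickle.load(open("top0.pkl","rb"))
im=c["image"]
cr=cv2.cvtColor(im[135:250,260:420],cv2.COLOR_RGB2BGR)
cv2.imwrite("pics/crop0.png",cv2.resize(cr,None,fx=5,fy=5,interpolation=cv2.INTER_CUBIC))
for n,(u,v),z in [("well",(367,190),.053),("captop",(367,187),.108),("glue",(400,185),.092),("tray",(288,176),.014)]: print(n,onplane(c,u,v,z).round(4))
hsv=cv2.cvtColor(im,cv2.COLOR_RGB2HSV)
# tray: bright low sat ; pod: grey low sat mid
for n,m in [("tray",(hsv[...,1]<40)&(hsv[...,2]>190)),("pod",(hsv[...,1]<50)&(hsv[...,2]<185))]:
    m=m.astype(np.uint8)*255; m[:140]=0;m[215:]=0;m[:,:262]=0;m[:,394:]=0
    cs,_=cv2.findContours(m,0,2)
    k=max(cs,key=cv2.contourArea); r=cv2.minAreaRect(k); b=cv2.boxPoints(r)
    P=np.array([onplane(c,*p,.014 if n=="tray" else .008)[:2] for p in b]); print(n,r,"\n",P.round(4),P.mean(0),np.linalg.norm(np.diff(P,axis=0),axis=1),[np.degrees(np.arctan2(*(P[i+1]-P[i])[::-1])) for i in range(3)])
E
```

```text
well [ 0.4697 -0.1796  0.053 ]
captop [ 0.4722 -0.1743  0.108 ]
glue [ 0.4846 -0.2925  0.092 ]
tray [0.5207 0.1093 0.014 ]
tray ((286.91693115234375, 174.6991424560547), (33.40195846557617, 33.080787658691406), 15.52410888671875) 
 [[0.4808 0.1878]
 [0.6017 0.1599]
 [0.5705 0.0389]
 [0.4505 0.0679]] [0.52589257 0.11362366] [0.12409748 0.12494557 0.12353741] [np.float64(-13.003194833551062), np.float64(-104.4519019547195), np.float64(166.39296514404725)]
pod ((361.7822570800781, 178.50204467773438), (60.57497787475586, 50.98246383666992), 77.69197845458984) 
 [[ 0.6077 -0.0458]
 [ 0.6543 -0.2322]
 [ 0.4315 -0.281 ]
 [ 0.3871 -0.0978]] [ 0.5201705  -0.16418434] [0.19213491 0.22809522 0.18845239] [np.float64(-75.9571946679226), np.float64(-167.63809974045617), np.float64(103.61940885717894)]
```

View pics/crop0.png

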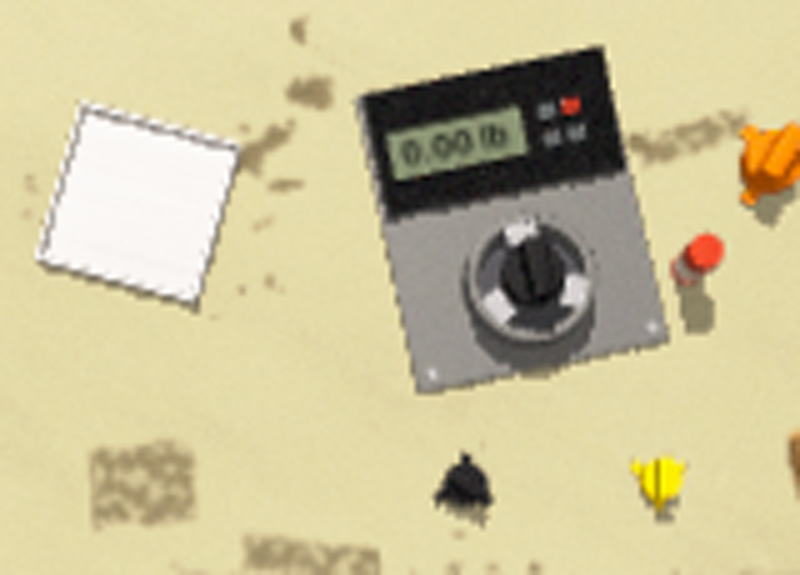

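The crop shows the well and cap near crop (530,275), with the wing along pod x. The tray is at (140,205). The pod's x axis is at about +13° in the world, and the well axis is at about (0.474,-0.1745), from both the plate geometry and the cap-top ray. The tray measures 124 mm, which matches its given size. I'm moving above the cap.

drive_tool([
  [0,14.7,25.2,0,-0.01],
  [0,14.7,25.2,0,-0.01],
  [0,14.7,25.2,0,-0.01],
  [0,14.7,25.2,0,-0.01],
  [0,14.7,25.2,0,-0.01],
  [0,14.7,25.2,0,-0.01],
  [0,14.7,25.2,0,-0.01],
  [0,14.7,25.2,0,-0.01],
  [0,14.7,25.2,0,-0.01],
  [0,14.7,25.2,0,-0.01],
  [0,14.7,25.2,0,-0.01],
  [0,14.7,25.2,0,-0.01],
  [0,14.7,25.2,0,-0.01],
  [0,14.7,25.2,0,-0.01],
  [0,14.7,25.2,0,-0.01],
  [0,14.7,25.2,0,-0.01],
  [0,0,0,0,0],
  [0,0,0,0,0],
])

```text
clock: 1.65
position: [0.475, -0.1724, 0.2265]
ee_rot: [-3.119, -0.371, 0.0]
force: [-0.1, -0.4, -0.3]
width: 1.002
gripper_force: 0.0
```

```bash
python3 - <<'E'
from h import *
import pickle
s=observe(); print(s["clock"],s["position"],s["joints"].round(3)); Rm=R.from_rotvec(s["ee_rot"]).as_matrix(); print("tool x deg",np.degrees(np.arctan2(Rm[1,0],Rm[0,0])),"z",Rm[:,2]); print(s["force"])
c=get_image("wrist"); save(c,"w1.png"); pickle.dump(c,open("w1.pkl","wb")); t=get_image("top");pickle.dump(t,open("t1.pkl","wb"))
print(proj(c,[.474,-.1745,.108]),proj(c,[.474,-.1745,.053]))
E
```

```text
1.65 [ 0.47500436 -0.17243711  0.22654326] [ 0.382  0.252 -0.171  1.848  0.049  1.046 -1.142]
tool x deg 13.556211250285637 z [-2.48722234e-04  5.00406107e-04 -9.99999844e-01]
[-0.13343295 -0.39926486 -0.31750191]
[319.13468367 193.71624478] [318.88102023 178.53320396]
```

View pics/w1.png

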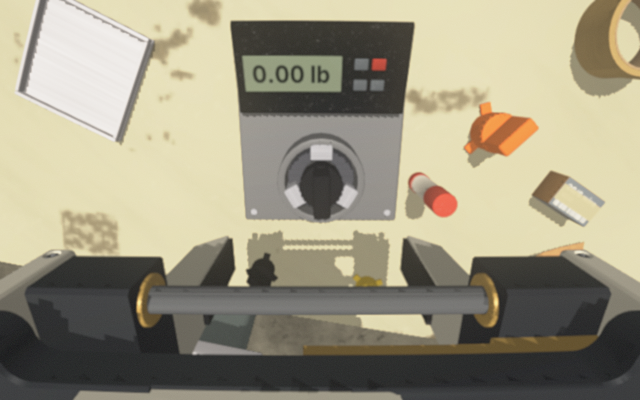

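The wrist view shows the cap's wing at about (321,190), near vertical in the image, with the well ring around (321,180). It matches the prediction to about 2 px. Next I refine it by mask.

```bash
python3 - <<'E'
from h import *
import pickle
c=pickle.load(open("w1.pkl","rb")); im=c["image"]
g=cv2.cvtColor(im,cv2.COLOR_RGB2GRAY)
cr=im[125:230,265:375][...,::-1]
cv2.imwrite("pics/crop1.png",cv2.resize(cr,None,fx=5,fy=5,interpolation=cv2.INTER_CUBIC))
# plate side edges at z=.008: grey mask left/right edges per row
hsv=cv2.cvtColor(im,cv2.COLOR_RGB2HSV)
L=[];Rr=[]
for v in list(range(122,142)):
    xs=np.where(hsv[v,225:420,1]<45)[0]+225
    L.append(onplane(c,xs[0]-.5,v,.008)[:2]); Rr.append(onplane(c,xs[-1]+.5,v,.008)[:2])
L,Rr=np.array(L),np.array(Rr)
for P in (L,Rr):
    print(P.mean(0),np.degrees(np.arctan(np.polyfit(P[:,0],P[:,1],1)[0])))
a=np.radians(13.2); n=np.array([-np.sin(a),np.cos(a)]); print("width",(L-Rr).mean(0)@n,"mid-line n offset",((L.mean(0)+Rr.mean(0))/2)@n)
# wing darkness per row
for v in range(160,222,3):
    r=g[v,285:358].astype(int); xs=np.where(r<45)[0]+285
    print(v,(xs.min(),xs.max(),len(xs)) if len(xs) else None, end="; ")
print(np.array([.474,-.1745])@n)
E
```

```text
[ 0.49613785 -0.0749377 ] 13.153457694214131
[ 0.53998602 -0.2575437 ] 12.27938135601794
width 0.187794116126786 mid-line n offset -0.280148331046143
160 None; 163 None; 166 None; 169 None; 172 None; 175 None; 178 None; 181 None; 184 None; 187 None; 190 None; 193 None; 196 None; 199 None; 202 None; 205 None; 208 None; 211 None; 214 None; 217 None; 220 None; -0.27812783098381727
```

View pics/crop1.png

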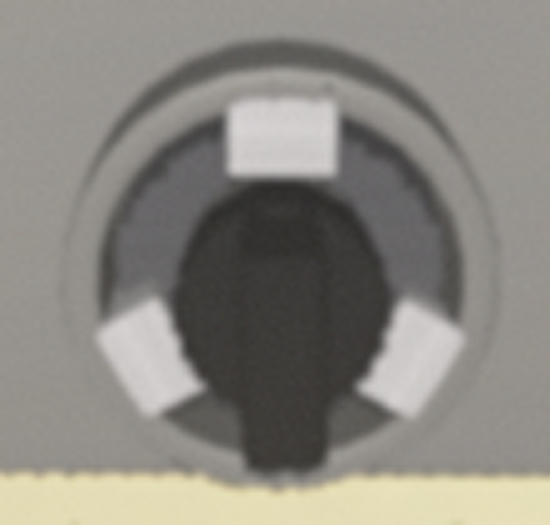

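The crop shows the wing's top face from crop row 225 to 470, centred at crop column 284.5, or image pixel (321.9,194.6). It is parallel to tool x within 1°. Now I compute the offset relative to the fingers.

```bash
python3 - <<'E'
from h import *
import pickle
c=pickle.load(open("w1.pkl","rb")); s=observe(); im=c["image"]
Rm=R.from_rotvec(s["ee_rot"]).as_matrix(); T=s["position"]
w=onplane(c,321.9,194.6,.108); print("wing",w, "in tool:",Rm.T@(w-T))
for z in (0,-.0188):
  for y in (.046,-.046,0): print(z,y,proj(c,T+Rm@[0,y,z]).round(1))
g=cv2.cvtColor(im,cv2.COLOR_RGB2GRAY).astype(int)
for v in (240,248,254): print(v,g[v,222:242],g[v,396:412])
g2=g[192,300:345]; print(g2)
print(g[210,300:345])
# well ring centre: columns of the ring at z=.053
print(onplane(c,321.3,182,.053))
E
```

```text
wing [ 0.47377146 -0.17712297  0.108     ] in tool: [-0.00051707  0.00211731  0.11853791]
0 0.046 [404.  257.4]
0 -0.046 [237.6 256.9]
0 0 [320.8 257.3]
-0.0188 0.046 [413.6 275.5]
-0.0188 -0.046 [228.7 275. ]
-0.0188 0 [321.2 275.5]
240 [159 158 150 135 112  87  71  61  56  67 131 200 220 220 219 218 219 218
 218 218] [220 220 220 220 221 219 181 115  66  60  65  82 107 130 147 155]
248 [ 84  70  61  59  60  56  57  56  55  55  80 145 205 223 221 220 220 220
 219 219] [219 219 220 221 217 184 121  68  57  60  59  60  61  60  60  66]
254 [ 58  58  54  55  55  56  56  53  55  52  62 119 186 219 222 221 221 221
 221 220] [220 220 220 218 204 155  94  56  55  58  58  59  59  59  57  57]
[143  91  61  57  62  59  59  59  60  61  60  59  56  57  58  59  58  61
  59  63  58  59  61  61  61  62  61  59  58  56  55  57  59  59  57  60
  59  58  59  56  68 106 160 194 204]
[124 107  99  92  92  89  90  92  92  93  92  94  88  73  63  60  61  62
  61  62  61  64  63  59  62  60  60  61  58  60  72  88  94  94  91  93
  91  93  94  97 107 121 135 143 146]
[ 0.47089105 -0.17790972  0.053     ]
```

Finger-tip midpoint is at px 317.3 (calibration predicts 320.8), so the wing lies about 4 mm to tool +y. I'm descending to just above the wing and rechecking there.

drive_tool([
  [0,0.2,-1,-22,0],
  [0,0.2,-1,-22,0],
  [0,0.3,-1,-22,0],
  [0,0.3,-1,-22,0],
  [0,0,0,-10,0],
  [0,0,0,0,0],
])

```text
clock: 2.25
position: [0.4733, -0.179, 0.1267]
ee_rot: [-3.119, -0.362, 0.006]
force: [0.6, -1.0, 0.3]
width: 0.997
gripper_force: 0.0
```

```bash
python3 - <<'E'
from h import *
import pickle
s=observe(); print(s["clock"],s["position"],s["force"])
c=get_image("wrist"); save(c,"w2.png"); pickle.dump(c,open("w2.pkl","wb"))
Rm=R.from_rotvec(s["ee_rot"]).as_matrix(); T=s["position"]
print("tcp px",proj(c,T), "1mm at wingtop", proj(c,T+Rm@[0,.001,0.018])-proj(c,T+Rm@[0,0,.018]),proj(c,T+Rm@[0,0,.018]))
cv2.imwrite("pics/crop2.png",cv2.resize(c["image"][150:330,200:440][...,::-1],None,fx=3,fy=3,interpolation=cv2.INTER_CUBIC))
E
```

```text
2.25 [ 0.47332774 -0.17902022  0.12673666] [ 0.6131233  -0.96795296  0.25071869]
tcp px [317.01253527 254.58933348] 1mm at wingtop [ 1.65939307 -0.00173451] [317.03847185 240.44307103]
```

View pics/crop2.png

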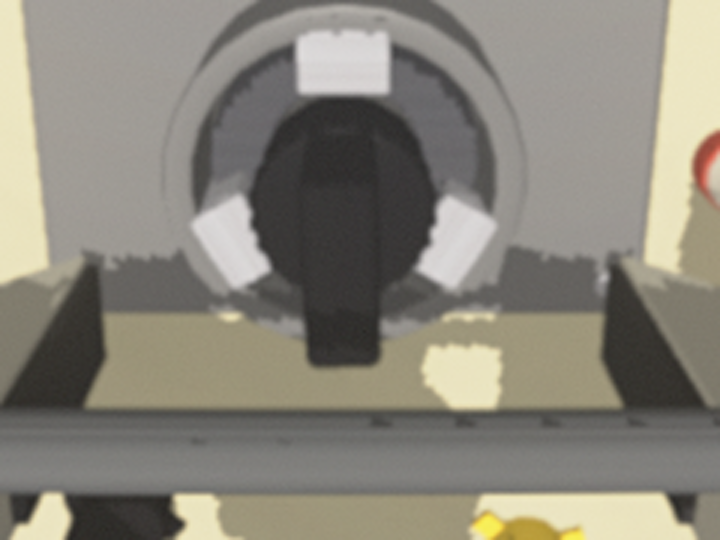

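The close crop shows the wing's top face centred at crop column 340, with the finger mid-line at 354, so the wing is 2.7 mm to tool −y. Along x it is aligned within 1 mm. I'll let the arm settle before correcting.

drive_tool([
  [0,0,0,0,0],
  [0,0,0,0,0],
  [0,0,0,0,0],
])

```text
clock: 2.55
position: [0.4762, -0.1785, 0.1299]
ee_rot: [3.119, 0.364, 0.003]
force: [-0.1, 0.1, 0.6]
width: 0.998
gripper_force: 0.0
```

```bash
cat > m.py <<'E'
from h import *
s=observe(); print(s["clock"],s["position"].round(4),s["force"].round(2),s["ee_rot"].round(4)); Rm=R.from_rotvec(s["ee_rot"]).as_matrix(); print("tool x deg",np.degrees(np.arctan2(Rm[1,0],Rm[0,0])),"z",Rm[:,2].round(4))
c=get_image("wrist"); g=cv2.cvtColor(c["image"],cv2.COLOR_RGB2GRAY).astype(int)
v=262
print(v,"wing",[ (np.where(g[r,295:335]<66)[0]+295)[[0,-1]] for r in (215,225,235,245,255,262)])
print(g[260,225:245],g[260,395:412])
E
python3 m.py
```

```text
2.55 [ 0.4762 -0.1785  0.1299] [-0.06  0.11  0.59] [3.1194e+00 3.6440e-01 3.0000e-03]
tool x deg 13.32404888929554 z [ 2.e-03 -7.e-04 -1.e+00]
262 wing [array([295, 334]), array([295, 334]), array([295, 334]), array([296, 331]), array([301, 326]), array([302, 324])]
[ 53  53  53  52  50  50  51  50  59  95 131 147 148 147 146 147 145 146
 147 146] [150 151 149 151 144 121  84  55  54  51  54  52  54  53  52  56  51]
```

drive_tool([
  [0,-1,1.2,-10,0],
  [0,-1,1.2,-10,0],
  [0,0,0,-6,0],
  [0,0,0,0,0],
  [0,0,0,0,0],
  [0,0,0,0,0],
  [0,0,0,0,0],
])

```text
clock: 3.18
position: [0.4736, -0.1759, 0.1029]
ee_rot: [3.12, 0.365, 0.0]
force: [0.6, -0.4, -0.4]
width: 0.998
gripper_force: 0.0
```

```bash
python3 - <<'E'
from h import *
import pickle
s=observe(); print(s["clock"],s["position"].round(4),s["force"].round(2)); Rm=R.from_rotvec(s["ee_rot"]).as_matrix(); T=s["position"]
print("tool x deg",np.degrees(np.arctan2(Rm[1,0],Rm[0,0])),"z",Rm[:,2].round(4))
c=get_image("wrist"); pickle.dump(c,open("w3.pkl","wb"))
x=Rm[:,0]; 
for n,z in (("wingtop",.108),("hubtop",.074),("rim",.053)):
    P=np.array([T[0],T[1],z])
    print(n,proj(c,P).round(1),[proj(c,P+x*d).round(1) for d in (-.021,.021)],[proj(c,P+Rm[:,1]*d).round(1) for d in (-.048,.048)])
cv2.imwrite("pics/crop3.png",cv2.resize(c["image"][150:330,200:440][...,::-1],None,fx=3,fy=3,interpolation=cv2.INTER_CUBIC))
E
```

```text
3.1833 [ 0.4736 -0.1759  0.1029] [ 0.59 -0.35 -0.42]
tool x deg 13.332151639612977 z [ 3.e-04 -1.e-04 -1.e+00]
wingtop [317.  259.1] [array([317.1, 292.8]), array([317. , 222.7])] [array([227.5, 259. ]), array([406.5, 258.8])]
hubtop [317.1 233.1] [array([317.1, 262.5]), array([317. , 201.7])] [array([241.6, 233.1]), array([392.5, 232.9])]
rim [317.1 220.7] [array([317.1, 247.9]), array([317. , 191.9])] [array([248.3, 220.7]), array([385.8, 220.6])]
```

View pics/crop3.png

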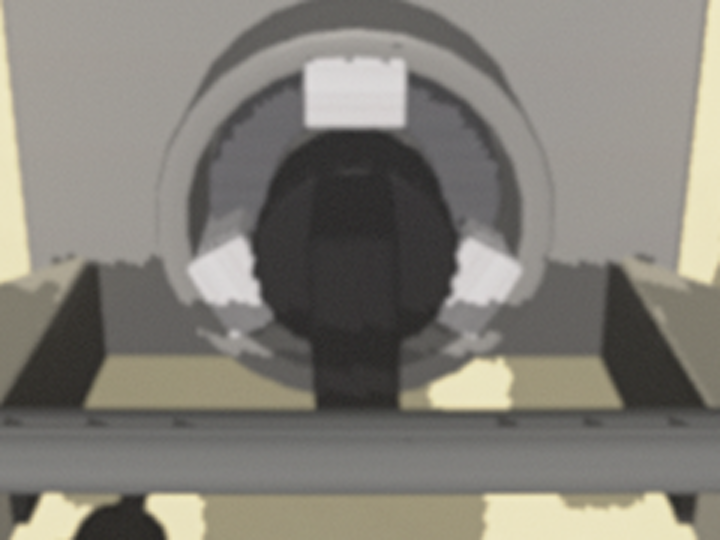

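The crop shows the wing centred at crop column 354 to 358 and the finger mid-line and ring centre at 354, so lateral alignment is good. The wing is about 1° anticlockwise of tool x. I check the x offset using the three white claws, whose circumcentre is the axis.

```bash
python3 - <<'E'
from h import *
import pickle
s=observe(); T=s["position"]; Rm=R.from_rotvec(s["ee_rot"]).as_matrix()
c=pickle.load(open("w3.pkl","rb")); im=c["image"]; hsv=cv2.cvtColor(im,cv2.COLOR_RGB2HSV)
m=((hsv[...,2]>175)&(hsv[...,1]<30)).astype(np.uint8); m[:165]=0; m[256:]=0; m[:,:255]=0; m[:,380:]=0
n,l,st,ce=cv2.connectedComponentsWithStats(m)
P=[]
for i in range(1,n):
    if st[i,4]>60: p=onplane(c,*ce[i],.053); P.append(p[:2]); print(st[i],ce[i].round(1),p.round(4))
P=np.array(P)
if len(P)==3:
    A=2*(P[1:]-P[0]); b=(P[1:]**2).sum(1)-(P[0]**2).sum(); q=np.linalg.solve(A,b)
    print("centre",q,"r",np.linalg.norm(P-q,axis=1)); print("in tool",Rm.T@(np.array([*q,.1])-T))
g=cv2.cvtColor(im,cv2.COLOR_RGB2GRAY).astype(int)
print(g[190:286,318])
c0=pickle.load(open("top0.pkl","rb")); g0=cv2.cvtColor(c0["image"],cv2.COLOR_RGB2GRAY).astype(int)
print(g0[178:202,354:382]); print(proj(c0,[.4736,-.1759,.108]),proj(c0,[.4736,-.1759,.053]))
E
```

```text
[302 169  33  23 744] [318.  180.2] [ 0.5022 -0.1698  0.053 ]
[262 229  25  23 372] [274.8 241.1] [ 0.4515 -0.1501  0.053 ]
[350 230  24  22 353] [361.  241.1] [ 0.4656 -0.21    0.053 ]
centre [ 0.47010754 -0.17733434] r [0.03293141 0.03293141 0.03293141]
in tool [-0.00381093  0.00056114  0.00299683]
[209 193 145  86  53  46  48  47  47  45  47  46  48  46  48  54  59  61
  51  49  48  44  46  47  45  46  45  46  45  48  46  45  45  46  47  45
  44  43  47  48  50  53  53  53  55  54  55  53  56  54  52  54  53  55
  53  55  51  52  53  53  52  54  53  54  55  52  53  52  54  50  50  45
  42  44  46  45  45  40  46  45  44  50  52  53  54  53  53  53  53  55
  55  54  46  46  45  50]
[[153 152 151 153 153 150 157 149 151 164 167 153 160 110 151 151 131 140
  151 149 149 152 150 152 148 149 151 150]
 [153 153 153 152 154 149 164 161 166 173 184 140 194 126 131 136 143 150
  144 147 150 151 147 152 150 151 149 150]
 [152 153 154 156 156 160 142 188 213 215 215 210 211 108  66  73 108 131
  142 151 142 148 149 148 150 150 149 149]
 [151 155 152 160 152 128  84 221 218 215 214 201 194 13
[... 1757 characters left out ...]
 40  55  54  56
   78  75 116 174 165 117  86 148 149 146]
 [ 74  86 139 156 198 209 213 212 208  91  53  53  55  54  57  56  56  54
   53  59 107 161 133  86  85 146 146 147]
 [ 84  66  93 140 162 199 211 202  87  59  54  59  53  55  52  55  53  55
   67 103 160 140  94  81  82 146 147 147]
 [ 91  62  67  96 138 170 196 118  69  62  54  50  54  54  57  52  55  92
  116 161 138  96  78  82  80 146 146 147]
 [111  81  72  65  91 135 141 156 104  94  92  77  78  63  61  59  66 154
  150 138  90  74  83  82 102 146 144 148]
 [149  95  79  72  66  77 112 136 140 151 157 136 132  97 101  99  90 132
  111  84  70  86  83  80 144 148 147 145]]
[367.46352412 186.60748618] [365.99266088 188.91398509]
```

Three cues put the axis about 3.7 mm towards tool −x and 0.4 mm towards +y: the claw circumcentre (radius 32.9 mm, plausible), the wing's near edge, and the top view. I correct for that, roll +0.017 rad and descend to grip height.

drive_tool([
  [0,-1.8,-0.6,-3,0.009],
  [0,-1.7,-0.6,-3,0.008],
  [0,0,0,-10,0],
  [0,0,0,-8,0],
  [0,0,0,0,0],
  [0,0,0,0,0],
  [0,0,0,0,0],
  [0,0,0,0,0],
])

```text
clock: 3.9
position: [0.4702, -0.177, 0.0789]
ee_rot: [3.117, 0.391, 0.0]
force: [0.0, -0.6, -0.1]
width: 0.999
gripper_force: 0.0
```

```bash
python3 - <<'E'
from h import *
s=observe(); T=s["position"]; Rm=R.from_rotvec(s["ee_rot"]).as_matrix()
print(s["clock"],T.round(4),s["force"].round(2),np.degrees(np.arctan2(Rm[1,0],Rm[0,0])),Rm[:,2].round(4))
c=get_image("wrist"); im=c["image"]; hsv=cv2.cvtColor(im,cv2.COLOR_RGB2HSV)
m=((hsv[...,2]>175)&(hsv[...,1]<30)).astype(np.uint8); m[:165]=0; m[270:]=0; m[:,:255]=0; m[:,385:]=0
n,l,st,ce=cv2.connectedComponentsWithStats(m)
for i in range(1,n):
    if st[i,4]>100: p=onplane(c,*ce[i],.053); print(st[i],(Rm.T@(p-T)).round(4))
# outermost corners of upper claw in tool frame
cv2.imwrite("pics/crop4.png",cv2.resize(im[150:330,200:440][...,::-1],None,fx=3,fy=3,interpolation=cv2.INTER_CUBIC))
E
```

```text
3.9 [ 0.4702 -0.177   0.0789] [ 0.05 -0.64 -0.14] 14.311928466923108 [ 3.e-04 -1.e-04 -1.e+00]
[300 172  38  26 948] [0.0327 0.0008 0.0259]
[255 238  24  17 266] [-0.0084 -0.0312  0.0259]
[357 240  23  15 213] [-0.009   0.031   0.0259]
```

View pics/crop4.png

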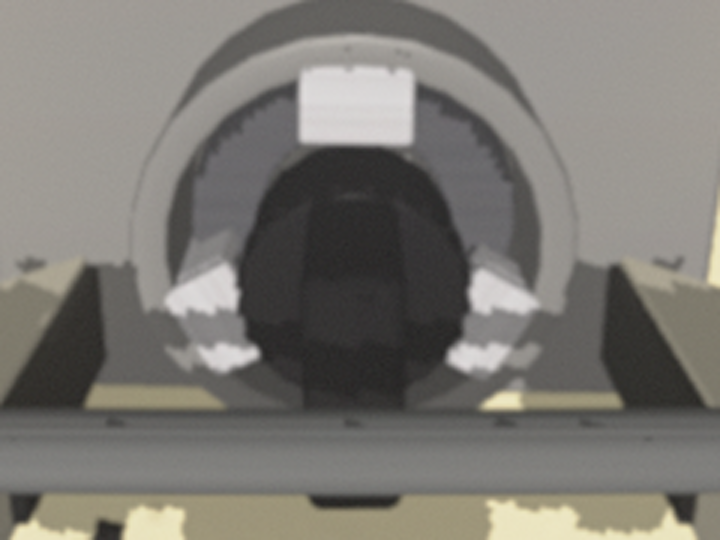

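The crop shows the wing centred between the fingers (columns 305 to 402, mid-line 354), and the upper claw sits at radius 32.7 mm. I'm closing gently.

drive_tool([
  [0.5,0,0,0,0],
  [0.7,0,0,0,0],
  [0.75,0,0,0,0],
  [1,0,0,0,0],
  [1,0,0,0,0],
  [1,0,0,0,0],
  [1,0,0,0,0],
  [1,0,0,0,0],
  [1,0,0,0,0],
  [1,0,0,0,0],
], grip_force=8)

```text
clock: 4.78
position: [0.4699, -0.177, 0.0787]
ee_rot: [3.117, 0.391, -0.0]
force: [-0.1, 0.6, -0.0]
width: 0.325
gripper_force: 0.0
```

drive_tool([
  [1,0,0,0,0],
  [1,0,0,0,0],
  [1,0,0,0,0],
  [1,0,0,0,0],
  [1,0,0,0,0],
], grip_force=8)

```text
clock: 5.2
position: [0.4699, -0.1771, 0.0787]
ee_rot: [3.117, 0.391, 0.0]
force: [1.0, -0.5, -0.7]
width: 0.171
gripper_force: 8.0
```

drive_tool([
  [1,0,0,0,0],
  [1,0,0,0,0],
  [1,0,0,0,0],
], grip_force=35)

```text
clock: 5.45
position: [0.4699, -0.1771, 0.0788]
ee_rot: [3.117, 0.391, 0.0]
force: [-0.1, 0.3, -0.0]
width: 0.174
gripper_force: 35.0
```

Gripped: 16 mm opening, and almost no side force. Now I press in small steps.

drive_tool([
  [1,0,0,-1,0],
  [1,0,0,-1,0],
  [1,0,0,-1,0],
  [1,0,0,0,0],
  [1,0,0,0,0],
  [1,0,0,0,0],
])

```text
clock: 5.95
position: [0.47, -0.1771, 0.0758]
ee_rot: [3.117, 0.391, 0.0]
force: [-1.6, -0.5, 4.7]
width: 0.171
gripper_force: 35.0
```

drive_tool([
  [1,0,0,-1,0],
  [1,0,0,-0.5,0],
  [1,0,0,0,0],
  [1,0,0,0,0],
  [1,0,0,0,0],
])

```text
clock: 6.37
position: [0.47, -0.1771, 0.0743]
ee_rot: [3.117, 0.391, 0.0]
force: [-0.6, -0.0, 5.9]
width: 0.172
gripper_force: 35.0
```

drive_tool([
  [1,0,0,-0.5,0],
  [1,0,0,-0.5,0],
  [1,0,0,0,0],
  [1,0,0,0,0],
])

```text
clock: 6.7
position: [0.47, -0.1771, 0.0733]
ee_rot: [3.117, 0.391, 0.0]
force: [-1.2, -1.5, 4.8]
width: 0.17
gripper_force: 35.0
```

drive_tool([
  [1,0,0,-0.4,0],
  [1,0,0,-0.4,0],
  [1,0,0,0,0],
  [1,0,0,0,0],
])

```text
clock: 7.03
position: [0.47, -0.1771, 0.0725]
ee_rot: [3.117, 0.391, 0.0]
force: [-0.5, -2.2, 5.2]
width: 0.171
gripper_force: 35.0
```

drive_tool([
  [1,0,0,-0.4,0],
  [1,0,0,-0.4,0],
  [1,0,0,0,0],
  [1,0,0,0,0],
])

```text
clock: 7.37
position: [0.47, -0.1771, 0.0717]
ee_rot: [3.117, 0.391, 0.0]
force: [-0.2, -1.1, 4.9]
width: 0.17
gripper_force: 35.0
```

Force is flat at about 5 N, so I check for slip. In the wrist view, cap features must not have moved since the grip.

```bash
cat > slip.py <<'E'
from h import *
s=observe(); print(s["force"].round(2),s["position"].round(4))
c=get_image("wrist"); g=cv2.cvtColor(c["image"],cv2.COLOR_RGB2GRAY)
a=cv2.cvtColor(cv2.resize(cv2.imread("pics/crop4.png"),(240,180),interpolation=cv2.INTER_AREA),cv2.COLOR_BGR2GRAY)
b=g[150:330,200:440]
# the hub patch (black) and claw patch: match shifts
for n,(r0,r1,c0,c1) in {"hub edge/wing":(60,84,98,140),"claw":(20,50,96,142)}.items():
    A=cv2.GaussianBlur(a[r0:r1,c0:c1],(3,3),0).astype(np.float32); B=cv2.GaussianBlur(b[r0-14:r1+14,c0-8:c1+8],(3,3),0).astype(np.float32)
    m=cv2.matchTemplate(B,A,cv2.TM_CCOEFF_NORMED); _,v,_,p=cv2.minMaxLoc(m); print(n,v,p[0]-8,p[1]-14)
E
python3 slip.py
```

```text
[-0.23 -1.06  4.86] [ 0.47   -0.1771  0.0717]
hub edge/wing 0.9721325039863586 0 0
claw 0.9773947596549988 0 3
```

No slip: the hub is fixed in view and the claw has moved 3 px. I continue pressing.

drive_tool([
  [1,0,0,-0.4,0],
  [1,0,0,-0.4,0],
  [1,0,0,0,0],
  [1,0,0,0,0],
])

```text
clock: 7.75
position: [0.47, -0.1771, 0.0709]
ee_rot: [3.117, 0.391, 0.0]
force: [-1.3, -1.0, 5.7]
width: 0.17
gripper_force: 35.0
```

drive_tool([
  [1,0,0,-0.4,0],
  [1,0,0,-0.4,0],
  [1,0,0,0,0],
  [1,0,0,0,0],
])

```text
clock: 8.08
position: [0.47, -0.1771, 0.0701]
ee_rot: [3.117, 0.391, 0.0]
force: [-0.1, -0.8, 6.6]
width: 0.176
gripper_force: 35.0
```

drive_tool([
  [1,0,0,-0.3,0],
  [1,0,0,-0.3,0],
  [1,0,0,0,0],
  [1,0,0,0,0],
])

```text
clock: 8.42
position: [0.47, -0.1771, 0.0696]
ee_rot: [3.117, 0.391, 0.0]
force: [-0.9, -0.5, 5.4]
width: 0.172
gripper_force: 35.0
```

drive_tool([
  [1,0,0,-0.3,0],
  [1,0,0,-0.3,0],
  [1,0,0,0,0],
  [1,0,0,0,0],
])

```text
clock: 8.75
position: [0.47, -0.1771, 0.069]
ee_rot: [3.117, 0.391, 0.0]
force: [-1.8, -0.7, 5.8]
width: 0.17
gripper_force: 35.0
```

drive_tool([
  [1,0,0,-0.4,0],
  [1,0,0,-0.3,0],
  [1,0,0,0,0],
  [1,0,0,0,0],
])

```text
clock: 9.08
position: [0.47, -0.1771, 0.0683]
ee_rot: [3.117, 0.391, 0.0]
force: [-1.0, 0.1, 5.3]
width: 0.172
gripper_force: 35.0
```

drive_tool([
  [1,0,0,-0.4,0],
  [1,0,0,-0.3,0],
  [1,0,0,0,0],
  [1,0,0,0,0],
])

```text
clock: 9.42
position: [0.4701, -0.1771, 0.0679]
ee_rot: [3.117, 0.391, 0.001]
force: [-2.2, -0.9, 11.0]
width: 0.169
gripper_force: 35.0
```

The stop is felt: 11 N at z 0.0679. The tooth edge should then be at about 0.0696, so I back off to about 0.0686 and twist slowly.

drive_tool([
  [1,0,0,0.5,0],
  [1,0,0,0.5,0],
  [1,0,0,0,0],
  [1,0,0,0,0],
  [1,0,0,0,0],
])

```text
clock: 9.83
position: [0.47, -0.1771, 0.0686]
ee_rot: [3.117, 0.391, 0.0]
force: [-1.1, -0.9, 5.2]
width: 0.173
gripper_force: 35.0
```

drive_tool([
  [1,0,0,0,0.01],
  [1,0,0,0,0.02],
  [1,0,0,0,0.02],
  [1,0,0,0,0.02],
  [1,0,0,0,0.01],
  [1,0,0,0,0],
])

```text
clock: 10.33
position: [0.4702, -0.177, 0.0686]
ee_rot: [3.099, 0.517, 0.001]
force: [-1.1, 0.2, 6.5]
width: 0.173
gripper_force: 35.0
```

```bash
cat > st.py <<'E'
from h import *
s=observe(); T=s["position"]; Rm=R.from_rotvec(s["ee_rot"]).as_matrix()
print(s["clock"],T.round(4),s["force"].round(2),s["ft_torque"].round(3),np.degrees(np.arctan2(Rm[1,0],Rm[0,0])).round(2),Rm[:,2].round(4),s["joints"].round(2))
E
python3 st.py
```

```text
10.3333 [ 0.4702 -0.177   0.0686] [-1.1   0.2   6.46] [-0.089  0.236 -0.025] 18.93 [ 5.e-04 -0.e+00 -1.e+00] [ 0.39  0.45 -0.18  2.03  0.12  0.67 -1.11]
```

Low torque so far. I continue.

drive_tool([
  [1,0,0,0,0.02],
  [1,0,0,0,0.03],
  [1,0,0,0,0.03],
  [1,0,0,0,0.03],
  [1,0,0,0,0.03],
  [1,0,0,0,0.02],
  [1,0,0,0,0],
])

```text
clock: 10.92
position: [0.4703, -0.1768, 0.0686]
ee_rot: [-3.047, -0.764, -0.001]
force: [-0.8, 0.4, 6.3]
width: 0.171
gripper_force: 35.0
```

```bash
python3 st.py; python3 slip.py
```

```text
10.9167 [ 0.4703 -0.1768  0.0686] [-0.85  0.45  6.34] [-0.015  0.108 -0.037] 28.14 [ 7.e-04  2.e-04 -1.e+00] [ 0.42  0.45 -0.22  2.03  0.15  0.68 -0.98]
[-0.85  0.45  6.34] [ 0.4703 -0.1768  0.0686]
hub edge/wing 0.9399740099906921 0 0
claw 0.47189125418663025 8 7
```

drive_tool([
  [1,0,0,0,0.03],
  [1,0,0,0,0.04],
  [1,0,0,0,0.04],
  [1,0,0,0,0.04],
  [1,0,0,0,0.04],
  [1,0,0,0,0.04],
  [1,0,0,0,0.04],
  [1,0,0,0,0.04],
  [1,0,0,0,0.03],
  [1,0,0,0,0.02],
  [1,0,0,0,0],
])

```text
clock: 11.88
position: [0.4704, -0.1767, 0.0687]
ee_rot: [2.861, 1.297, 0.002]
force: [-0.5, 0.5, 6.1]
width: 0.174
gripper_force: 35.0
```

```bash
python3 st.py
```

```text
11.8833 [ 0.4704 -0.1767  0.0687] [-0.46  0.48  6.05] [0.051 0.077 0.026] 48.78 [ 9.e-04  3.e-04 -1.e+00] [ 0.49  0.46 -0.32  2.02  0.22  0.69 -0.68]
```

drive_tool([
  [1,0,0,0,0.03],
  [1,0,0,0,0.04],
  [1,0,0,0,0.05],
  [1,0,0,0,0.05],
  [1,0,0,0,0.05],
  [1,0,0,0,0.05],
  [1,0,0,0,0.05],
  [1,0,0,0,0.05],
  [1,0,0,0,0.04],
  [1,0,0,0,0.03],
  [1,0,0,0,0.01],
  [1,0,0,0,0],
  [1,0,0,0,0],
])

```text
clock: 12.97
position: [0.4704, -0.1767, 0.0687]
ee_rot: [2.501, 1.901, 0.001]
force: [-0.4, -1.1, 6.8]
width: 0.171
gripper_force: 35.0
```

```bash
python3 st.py; python3 slip.py
```

```text
12.9667 [ 0.4704 -0.1767  0.0687] [-0.43 -1.06  6.78] [ 0.046 -0.025  0.025] 74.48 [ 1.e-03  2.e-04 -1.e+00] [ 0.58  0.48 -0.43  2.01  0.3   0.71 -0.31]
[-0.43 -1.06  6.78] [ 0.4704 -0.1767  0.0687]
hub edge/wing 0.7386243343353271 1 -1
claw 0.23638541996479034 1 -14
```

It has turned 60°. I lift gently.

drive_tool([
  [1,0,0,1,0],
  [1,0,0,2,0],
  [1,0,0,2,0],
  [1,0,0,2,0],
  [1,0,0,2,0],
  [1,0,0,2,0],
  [1,0,0,2,0],
  [1,0,0,1,0],
  [1,0,0,0,0],
])

```text
clock: 13.77
position: [0.4701, -0.1769, 0.0826]
ee_rot: [2.501, 1.901, 0.001]
force: [1.7, 1.7, 3.1]
width: 0.169
gripper_force: 35.0
```

drive_tool([
  [1,0,0,2,0],
  [1,0,0,2,0],
  [1,0,0,2,0],
  [1,0,0,2,0],
  [1,0,0,0,0],
  [1,0,0,0,0],
])

```text
clock: 14.27
position: [0.4698, -0.1771, 0.0905]
ee_rot: [2.501, 1.901, -0.0]
force: [0.3, 0.1, -0.9]
width: 0.174
gripper_force: 35.0
```

```bash
python3 st.py; python3 slip.py
```

```text
14.2667 [ 0.4698 -0.1771  0.0905] [ 0.26  0.1  -0.94] [-0.081 -0.047  0.007] 74.46 [-0.e+00 -1.e-04 -1.e+00] [ 0.6   0.45 -0.45  2.    0.28  0.76 -0.29]
[ 0.26  0.1  -0.94] [ 0.4698 -0.1771  0.0905]
hub edge/wing 0.6763708591461182 0 -1
claw 0.2141391932964325 2 -14
```

The cap is free, with about 0.9 N hanging. I lift clear and carry it over the tray.

drive_tool([
  [1,0,0,8,0],
  [1,0,0,16,0],
  [1,0,0,16,0],
  [1,0,0,16,0],
  [1,0,0,16,0],
  [1,2.2,12,8,0],
  [1,4.4,24,0,0],
  [1,4.4,24,0,0],
  [1,4.4,24,0,0],
  [1,4.4,24,0,0],
  [1,4.4,24,0,0],
  [1,4.4,24,0,0],
  [1,4.4,24,0,0],
  [1,4.4,24,0,0],
  [1,4.4,24,0,0],
  [1,4.4,24,0,0],
  [1,4.4,24,0,0],
  [1,2.4,12,0,0],
  [1,0,0,0,0],
  [1,0,0,0,0],
])

```text
clock: 15.98
position: [0.5225, 0.1115, 0.1703]
ee_rot: [-2.499, -1.903, 0.001]
force: [-0.4, 0.5, -0.7]
width: 0.174
gripper_force: 35.0
```

drive_tool([
  [1,0,0,0,0],
  [1,0,0,0,0],
  [1,0,0,0,0],
])

```text
clock: 16.23
position: [0.5229, 0.1096, 0.1704]
ee_rot: [2.503, 1.898, -0.001]
force: [0.7, 0.1, -1.5]
width: 0.169
gripper_force: 35.0
```

```bash
python3 st.py; python3 - <<'E'
from h import *
c=get_image("wrist"); s=observe(); t=s["position"]
for z in (.0358+.0,): pass
print(proj(c,[t[0],t[1],.014]), [proj(c,p).round(0) for p in ([.5794,.1556,.014],[.469,.182,.014],[.463,.0665,.014],[.577,.038,.014])])
im=c["image"].copy(); save(c,"w5.png")
E
```

```text
16.2333 [0.5229 0.1096 0.1704] [ 0.68  0.09 -1.51] [-0.007 -0.086 -0.031] 74.36 [-1.e-04 -7.e-04 -1.e+00] [ 0.12  0.41 -0.56  1.83  0.26  0.98 -0.83]
[316.46315787 180.36188836] [array([360., 120.]), array([242., 125.]), array([274., 233.]), array([384., 230.])]
```

View pics/w5.png

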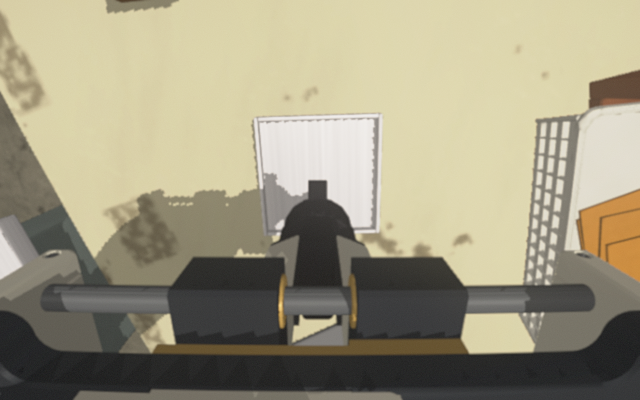

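The wrist view shows the cap over the tray, whose corners are at (253,118), (381,114), (380,231) and (265,234). The tray centre is at (320,177) and the TCP projects at (316,180), so I shift about 4 mm and descend to just above the floor.

drive_tool([
  [1,1.8,1,-8,0],
  [1,1.9,1.1,-14,0],
  [1,0,0,-16,0],
  [1,0,0,-16,0],
  [1,0,0,-16,0],
  [1,0,0,-16,0],
  [1,0,0,-16,0],
  [1,0,0,-12,0],
  [1,0,0,-7,0],
  [1,0,0,-4,0],
  [1,0,0,0,0],
  [1,0,0,0,0],
  [1,0,0,0,0],
])

```text
clock: 17.37
position: [0.5272, 0.1133, 0.0461]
ee_rot: [2.501, 1.901, 0.002]
force: [0.3, -0.3, -0.2]
width: 0.174
gripper_force: 35.0
```

```bash
python3 st.py
```

```text
17.3667 [0.5272 0.1133 0.0461] [ 0.3  -0.27 -0.16] [-0.054 -0.035 -0.015] 74.47 [ 1.3e-03  3.0e-04 -1.0e+00] [ 0.04  0.57 -0.48  1.94  0.39  0.72 -0.95]
```

Expected contact is at about TCP z 0.040, so I take small steps from here.

drive_tool([
  [1,0,0,-1.5,0],
  [1,0,0,-1.5,0],
  [1,0,0,-1,0],
  [1,0,0,-0.7,0],
  [1,0,0,0,0],
  [1,0,0,0,0],
])

```text
clock: 17.87
position: [0.5265, 0.1131, 0.0407]
ee_rot: [-2.501, -1.901, 0.0]
force: [0.6, -0.3, -0.8]
width: 0.174
gripper_force: 35.0
```

drive_tool([
  [1,0,0,-0.5,0],
  [1,0,0,-0.5,0],
  [1,0,0,0,0],
  [1,0,0,0,0],
])

```text
clock: 18.2
position: [0.5267, 0.1131, 0.0398]
ee_rot: [2.501, 1.901, 0.0]
force: [0.9, -0.7, -0.4]
width: 0.172
gripper_force: 35.0
```

drive_tool([
  [1,0,0,-0.5,0],
  [1,0,0,0,0],
  [1,0,0,0,0],
])

```text
clock: 18.45
position: [0.5267, 0.1131, 0.0397]
ee_rot: [2.501, 1.901, 0.0]
force: [-2.3, -0.9, 7.2]
width: 0.172
gripper_force: 35.0
```

It is on the floor. I ease off the push, soften the grip and open slowly.

drive_tool([
  [1,0,0,0.4,0],
  [1,0,0,0,0],
  [1,0,0,0,0],
], grip_force=5)

```text
clock: 18.7
position: [0.5267, 0.1131, 0.0398]
ee_rot: [2.501, 1.901, 0.0]
force: [-0.8, -0.2, 2.8]
width: 0.168
gripper_force: 5.0
```

drive_tool([
  [0.75,0,0,0,0],
  [0.6,0,0,0,0],
  [0.5,0,0,0,0],
  [0.3,0,0,0,0],
  [0,0,0,0,0],
  [0,0,0,0,0],
  [0,0,0,0,0],
  [0,0,0,0,0],
  [0,0,0,0,0],
])

```text
clock: 19.45
position: [0.5266, 0.1131, 0.0397]
ee_rot: [2.501, 1.901, 0.0]
force: [-0.9, -0.5, 1.1]
width: 0.776
gripper_force: 0.0
```

drive_tool([
  [0,0,0,3,0],
  [0,0,0,8,0],
  [0,0,0,16,0],
  [0,0,0,16,0],
  [0,0,0,16,0],
  [0,0,0,20,0],
  [0,0,0,20,0],
  [0,0,0,10,0],
  [0,0,0,0,0],
  [0,0,0,0,0],
  [0,0,0,0,0],
  [0,0,0,0,0],
])

```text
clock: 20.45
position: [0.5259, 0.1128, 0.1475]
ee_rot: [-2.501, -1.9, 0.003]
force: [-1.2, 0.2, -0.3]
width: 0.996
gripper_force: 0.0
```

```bash
python3 - <<'E'
from h import *
s=observe(); print(s["clock"],s["position"],s["width"],s["force"])
c=get_image("wrist"); t=get_image("scene")
a=cv2.resize(c["image"][60:300,160:480],(560,420)); b=cv2.resize(t["image"][140:340,250:510],None,fx=.85,fy=2.1*.85) if 0 else None
x=cv2.resize(t["image"][160:320,220:490],(236*3//3,140))
out=np.zeros((570,640,3),np.uint8); out[:420,:560]=a; out[425:565,:236]=x
cv2.imwrite("pics/end.png",out[...,::-1]); print(proj(c,[.5267,.1131,.069]))
E
```

```text
20.45 [0.52588615 0.11275405 0.14746764] 0.9960522458535644 [-1.19153388  0.1643337  -0.25379649]
[317.45119642 205.43031296]
```

View pics/end.png

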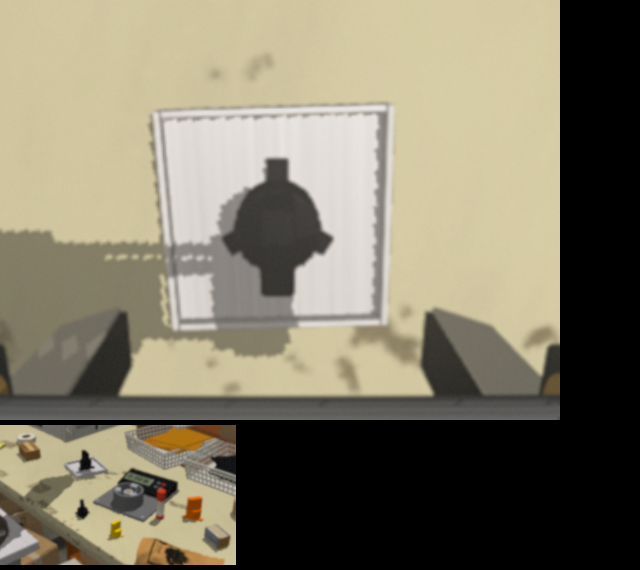

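The picture shows the cap upright near the tray centre at (278,230), with the gripper clear of it. The scene inset shows the well empty and the glue stick, decoys and cartons undisturbed. I'm handing in.

```bash
python3 -c "
from cell import arm
print(arm.sign_off())"
```

```text
the job is handed in; nothing more can be done
None
```

The cap was pressed past its catch, twisted 60° anticlockwise, lifted out and released upright, wing grip up, near the middle of the tray; the job was handed in at about 20 s, and the judge's verdict was not shown.

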